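# Nest the jar risers for storage

## Robot

A 6-joint arm with a two-finger parallel gripper is mounted at the origin on the work surface. World frame = base frame: x ahead of the robot, y to its left, z up, the work surface at z = 0. Lengths are in m, angles in degrees, forces in N, time in s.
With the tool pointing down it reaches from about 0.375 to 0.75 m from the base axis. Payload 9 kg.
Tool frame: the origin (TCP) lies where the fingers leave the gripper's body, on its centre line; the fingertips stand 73 mm ahead of it and the grasp point (between the pads) lies 54 mm ahead of it (robot.tip_reach is the distance from the TCP to the fingertips, in m); z points along the fingers, y is the direction in which the jaws open and shut (so a half turn about z gives the same grasp; the last joint's range is limited). The gripper opens to 85 mm and grips with 20 to 120 N. Pads are 22 mm wide; open, the fingers measure 114 mm over their backs; the gripper's body (76 mm by 85 mm) begins 54 mm behind the grasp point. The pads swing forward as they close: fully open they stand 13 mm farther back than shut.
Start: joints at [50.724, 5.964, 5.575, 89.605, 0, 77.527], TCP at [0.271, 0.536, 0.304] pointing down, gripper open.
Joint ranges: [-171.21, 171.21], [-48.23, 106.86], [-62.78, 66.21], [-105.2, 120.99], [-86.42, 89.51], [-180, 180]. Speed limits (degrees/s): [127.2, 127.2, 147.25, 180, 180, 180].

## Interface

Orientations are given as [roll, pitch, yaw] about the fixed x, y, z axes, in that order (R = Rz(yaw) Ry(pitch) Rx(roll)).
In Python, from plant import robot gives the robot as it stands. Calls block until the motion is done:
- robot.move_pose(position, orientation): joint-space move of the TCP to a pose.
- robot.line_to(position, vel=0.15, rotation=None, guard=None): straight line of the TCP; rotation=None keeps the orientation; vel is the mean speed in m/s. With guard (N) it stops when the force on the tool has changed by that much, and returns True; else False.
- robot.goto_joints(angles): joint-space move.
- robot.set_gripper(opening): finger opening in m; the grip force is fixed at half the most; returns when the fingers have stopped.
- robot.pause(seconds).
- robot.ik(position, orientation): joint angles nearest the present ones, or None.
- robot.observe(): the state.
- robot.grab_frame(name): name is "side" or "top"; returns the picture (384x512x3 uint8, blue, green, red); there is no depth.
- robot.get_calibration(name): a dict with "vertical_fov" (degrees; the focal length in pixels is half the picture's height over the tangent of half this angle, whatever the lens; pixels are square), "cx", "cy" (the principal point, pixels), "rvec" (rotation vector, rad) and "tvec" (3), from world to camera coordinates, as OpenCV has them. Camera axes: x right, y down, z forward; pixel columns grow to the right and rows downward; lengths in m; the calibration is good to about 2 mm. A picture is of the moment at which its call begins. get_calibration takes no time and is no camera call.
A pose or a line that the arm cannot do raises robot.IKError and nothing moves.
- robot.job_done(): hands the job in, once; it reports no verdict.
The state is a dict: "time": time; "q": joint angles; "qvel": joint speeds; "joint_torque": joint torques, N m; "tool_pos": TCP position; "tcp_rot": TCP orientation; "ft_force": force on the tool from outside, world axes, zero at the start; "torque": the same for the moment, N m; "gripper_width": finger opening in m.
Only numpy, scipy, OpenCV 4.12 (cv2) and the standard library are available. Lean on these libraries where they do the work, as an engineer would, in place of code of your own. Each camera call takes 0.05 s, during which the arm holds its last target. There are 200 camera calls.

## Task

The display is being packed up: in the green storage cradle, lay the two jar risers that stand open side up lengthwise between the end cheeks, flat and close beside each other. Then set the third riser, which lies open side down, on top of them so that they interlock, one of its flanges down inside each of the two channels, resting fully home and level. Set every riser down without dropping it, leave it released, and do not knock or shift the jars, lid, cup and card stand.

Things in the scene. Friction and masses are not known exactly. Their poses are not given: they have to be found in the camera images.
- cradle: Fixed storage cradle: a green board 148 mm (its x) by 170 mm (its y), 8 mm thick, with a plywood cheek 10 mm thick along each of its two 170 mm edges (at its x = -69 and +69 mm), cheek tops 30 mm above the table. 128 mm clear between the cheeks; the two other sides are open. Origin: centre of the underside, on the table. z up.
- riser_a: Light wooden jar riser, a U-channel standing open side up: 110 mm long (its x), 66 mm wide (its y), 44 mm high; the web (bottom) and both flanges (side walls, the full length) are 8 mm thick, so the channel inside is 50 mm wide and 36 mm deep, open at both ends. About 0.12 kg. Origin: centre of its underside (outside of the web). z up. Its two halves are alike. A flange can be pinched from above, one finger inside the channel.
- riser_b: A second riser, the same as riser_a in every way, also standing open side up. Origin and axes as riser_a. The two are interchangeable.
- riser_top: The third riser, the same U-channel (110 x 66 x 44 mm, walls 8 mm) but standing open side down on its two flanges, the web on top, 66 mm over its flanges. Origin: centre of its width and length, level with the feet of the flanges (44 mm under the web's top). x along its length, z up. Fully home on the other two it stands on their webs, its feet 8 mm above their undersides, and the two adjacent flanges of the lower risers lie inside it.
- jar_mid: Bystander: jar with a grey knobbed lid, brown contents below and pale glass above, 58 mm across, 130 mm tall. Origin: centre of its underside.
- jar_small_1: Bystander: small jar with a grey knobbed lid, brown contents below and pale glass above, 42 mm across, 85 mm tall. Origin: centre of its underside.
- jar_small_2: Bystander: small jar with a grey knobbed lid, brown contents below and pale glass above, 42 mm across, 85 mm tall. Origin: centre of its underside.
- jar_tall: Bystander: tall jar with a grey knobbed lid, brown contents below and pale glass above, 79 mm across, 180 mm tall. Origin: centre of its underside.
- card_stand: Bystander: clear leaning card holder with a white card, foot 70 mm (its x) by 100 mm (its y), 137 mm tall, leaning towards its +x. Origin: centre of the foot's underside.
- cup: Bystander: empty white paper cup, 72 mm across the rim, 85 mm tall. Origin: centre of its underside.
- jar_lid: Bystander: loose grey jar lid lying flat, 64 mm across, 24 mm high with its knob. Origin: centre of its underside.
Things that resemble listed ones, but are neither listed nor needed, are in the scene too. What is shaped like the riser_top but yellow is not meant. Leave any pink look-alike of the riser_a alone.

How it is judged (in metres and radians):
On the way:
1. both open-up risers lie flat, close side by side in the cradle, released (z of riser_a in the frame of cradle between 0.004 and 0.012 m and x of riser_a in the frame of cradle between -0.014 and 0.014 m and y of riser_a in the frame of cradle between -0.058 and 0.058 m and angle between each of riser_a, riser_b's own z axis and vertical below 0.06 rad and angle between the x axis of each of riser_a, riser_b and the x axis of cradle, either way round below 0.15 rad and contact force between the fingers and riser_a below 0.1 N and z of riser_b in the frame of cradle between 0.004 and 0.012 m and x of riser_b in the frame of cradle between -0.014 and 0.014 m and y of riser_b in the frame of cradle between -0.058 and 0.058 m and contact force between the fingers and riser_b below 0.1 N and horizontal distance between riser_a and riser_b below 0.082 m), for 0.2 s.
At the end, for the whole second after the job is handed in: riser_a, riser_b flat open-up on the board (4 mm, 0.06 rad), 14 mm lengthwise, 58 mm sideways of its middle, under 82 mm apart; riser_top level with its feet on their webs (4 mm), 16 mm lengthwise, under 52 mm from each; all within 0.15 rad of the cradle, released, at rest (all of step 1 and z of riser_top in the frame of cradle between 0.012 and 0.02 m and x of riser_top in the frame of cradle between -0.016 and 0.016 m and angle between riser_top's own z axis and vertical below 0.06 rad and angle between the x axis of riser_top and the x axis of cradle, either way round below 0.15 rad and horizontal distance between riser_top and riser_a below 0.052 m and horizontal distance between riser_top and riser_b below 0.052 m and linear speed of each of riser_a, riser_b, riser_top below 0.02 m/s); the robot touches nothing.
It fails at once if a bystander shifted by more than 20 mm or tipped by more than 0.35 rad (distance of any of jar_mid, jar_small_1, jar_small_2, jar_tall, card_stand, cup, jar_lid from where it was at the start of the episode above 0.02 m or angle between any of jar_mid, jar_small_1, jar_small_2, jar_tall, card_stand, cup, jar_lid's own z axis and vertical above 0.35 rad).
It fails at once if a riser dropped (falls free faster than 0.6 m/s, about 18 mm) ((contact force between anything else and riser_a below 0.05 N and linear speed of riser_a above 0.6 m/s) or (contact force between anything else and riser_b below 0.05 N and linear speed of riser_b above 0.6 m/s) or (contact force between anything else and riser_top below 0.05 N and linear speed of riser_top above 0.6 m/s)).
It also fails if it takes over 72 s, if anything falls off the work surface, if the arm or the gripper's body presses on something with over 40 N, if the wrist force passes 120 N, or if a joint passes its speed limit or range.

## Working session

There is one attempt and no reset: what is moved stays moved. The work goes in short steps, each a Python script; the robot and the scene stay as the last script left them, time stands still between calls to the robot, and variables do not carry over. Pictures are saved under pics/ and viewed, about 8 in all and at most 12, crops included, and the job is handed in when it is done.

```bash
ls; mkdir -p pics; python3 - <<'E'
from plant import robot
import cv2
for n in("top","side"):
    f=robot.grab_frame(n); cv2.imwrite(f"pics/{n}0.png",f); 
    cv2.imwrite(f"pics/{n}0_big.png",cv2.resize(f,(768,576),interpolation=cv2.INTER_CUBIC))
    print(n,robot.get_calibration(n))
print(robot.observe())
E
```

```text
pics
top {'vertical_fov': 57.04147682866663, 'cx': 249.4558785899696, 'cy': 187.11961884458222, 'rvec': array([ 2.18122861, -2.1439939 ,  0.14247599]), 'tvec': array([-0.00514713,  0.54738788,  1.23468645])}
side {'vertical_fov': 44.565673675130476, 'cx': 253.430542065794, 'cy': 193.2715874380512, 'rvec': array([ 2.17783518, -0.33015136,  0.14875656]), 'tvec': array([-0.54209524,  0.13435919,  1.22646804])}
{'time': 0.1, 'q': array([ 5.07226673e+01,  5.99635934e+00,  5.53233307e+00,  8.96036628e+01,
       -1.38815353e-04,  7.75285632e+01]), 'qvel': array([-0.00194583, -0.09227296,  0.15360822, -0.00272647, -0.03183134,
       -0.07565341]), 'joint_torque': array([ 5.85348069e-03, -5.58204782e+01,  5.04721749e+01,  1.30483689e-02,
       -3.28559008e-04, -1.56907873e-05]), 'tool_pos': array([0.2704249 , 0.53537578, 0.303196  ]), 'tcp_rot': array([-1.79933878e+02, -1.44821115e-02,  1.53194096e+02]), 'ft_force': array([ 0.29111621, -0.59723452,  0.05296019]), 'torque': array([-0.03808162, -0.0217814 ,  0.01408402]), 'gripper_width': 0.08532666108636253}
```

View pics/top0_big.png

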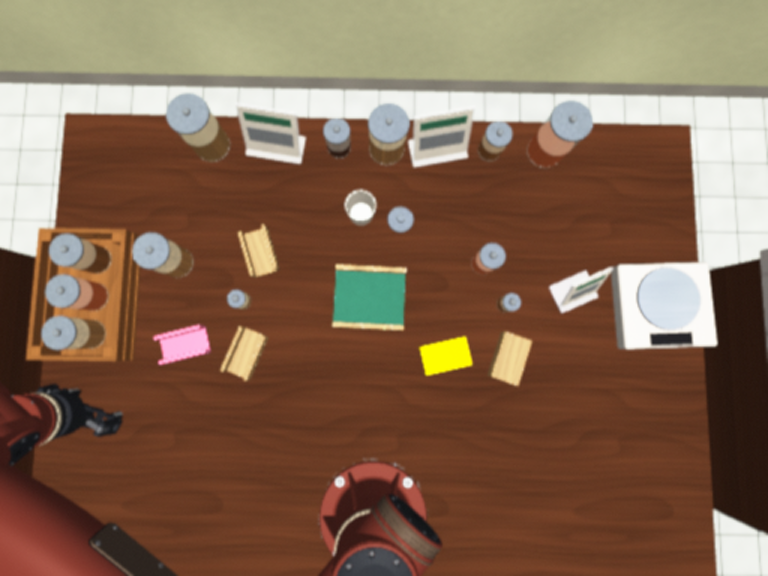

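View pics/side0_big.png

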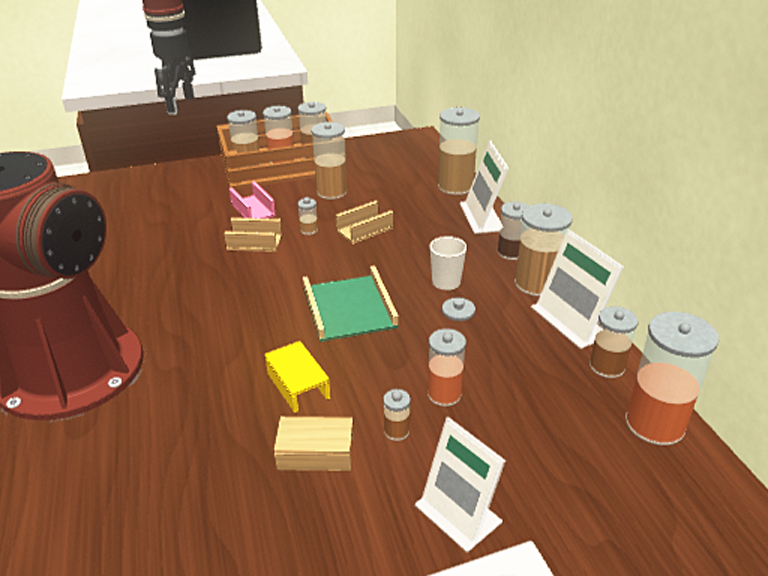

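The top view (768x576) shows wooden channels, open side up, at (257,251) and (243,353). A wooden channel, open side down, is at (511,358). The look-alikes are pink at (182,344) and yellow at (446,356). The green cradle is at (370,297), and a small jar at (237,298) stands between the two open risers. By colour and by which side is open in the side view, riser_a and riser_b are the two wooden channels on the left and riser_top is the wooden one on the right. I'll measure them and confirm in a crop.

```bash
cat > h.py <<'E'
import numpy as np, cv2
from plant import robot
def cam(n):
    c=robot.get_calibration(n); f=192/np.tan(np.radians(c["vertical_fov"])/2)
    K=np.array([[f,0,c["cx"]],[0,f,c["cy"]],[0,0,1.]]); R=cv2.Rodrigues(c["rvec"])[0]; return K,R,np.array(c["tvec"])
def ray(n,px,z):
    K,R,t=cam(n); px=np.asarray(px,float).reshape(-1,2)
    d=(R.T@np.linalg.inv(K)@np.c_[px,np.ones(len(px))].T).T; C=-R.T@t
    return C+d*((z-C[2])/d[:,2])[:,None]
def proj(n,P):
    K,R,t=cam(n); return cv2.projectPoints(np.asarray(P,float).reshape(-1,1,3),cv2.Rodrigues(R)[0],t,K,None)[0].reshape(-1,2)
def rect(n,px,z):
    """min-area rectangle (centre, long, short, yaw of long side deg) of pixels cast on plane z"""
    P=(ray(n,px,z)[:,:2]*1000).astype(np.float32)
    (c,(w,h),a)=cv2.minAreaRect(P)
    if w<h: w,h,a=h,w,a+90
    return np.round(np.array(c)/1000,4),round(w,1),round(h,1),round((a+90)%180-90,1)
def wood(f):
    h=cv2.cvtColor(f,cv2.COLOR_BGR2HSV); return cv2.inRange(h,(12,40,130),(26,190,255))
def blobs(m,amin=60):
    cs=cv2.findContours(m,cv2.RETR_EXTERNAL,cv2.CHAIN_APPROX_NONE)[0]
    return [c.reshape(-1,2) for c in cs if cv2.contourArea(c)>amin]
E
python3 - <<'E'
from h import *
f=cv2.imread("pics/top0.png"); print("cam", -cam("top")[1].T@cam("top")[2])
m=wood(f); u=cv2.morphologyEx(m,cv2.MORPH_CLOSE,np.ones((3,3)))
for b in blobs(u,80):
    print("wood px",b.mean(0).round(),len(b),rect("top",b,.022))
g=cv2.inRange(cv2.cvtColor(f,cv2.COLOR_BGR2HSV),(70,80,60),(95,255,200))
for b in blobs(g,500): print("green",b.mean(0).round(),rect("top",b,.008))
big=lambda x0,y0:cv2.resize(np.vstack([f[y0:y0+75,x0:x0+100],cv2.cvtColor(u,cv2.COLOR_GRAY2BGR)[y0:y0+75,x0:x0+100]]),(400,600),interpolation=cv2.INTER_NEAREST)
l=cv2.resize(f[140:260,130:210],(400,600),interpolation=cv2.INTER_NEAREST)
r=cv2.resize(np.vstack([f[195:270,270:370],cv2.cvtColor(u,cv2.COLOR_GRAY2BGR)[140:215,140:240]]),(400,600),interpolation=cv2.INTER_NEAREST)
cv2.imwrite("pics/crop1.png",np.hstack([l,r]))
E
```

```text
cam [0.39268744 0.014801   1.29216412]
wood px [341. 239.] 96 (array([ 0.3703, -0.3246]), 119.8, 74.0, -18.3)
wood px [162. 235.] 96 (array([0.3727, 0.3127]), 120.2, 76.7, -21.1)
wood px [245. 218.] 100 (array([0.439 , 0.0184]), 172.6, 14.3, 87.8)
wood px [247. 178.] 100 (array([0.5817, 0.0136]), 175.1, 15.6, 88.0)
wood px [113. 172.] 55 (array([0.5942, 0.4977]), 79.4, 47.8, -22.9)
wood px [ 51. 196.] 290 (array([0.5087, 0.7178]), 324.6, 213.7, -0.2)
wood px [171. 167.] 97 (array([0.6174, 0.2894]), 125.0, 74.7, 18.6)
wood px [257.  95.] 57 (array([ 0.9001, -0.0207]), 90.9, 40.2, 86.2)
wood px [137.  86.] 77 (array([0.9207, 0.4273]), 120.2, 56.5, -50.3)
green [246. 198.] (array([0.5112, 0.0162]), 168.5, 121.8, 88.0)
```

View pics/crop1.png

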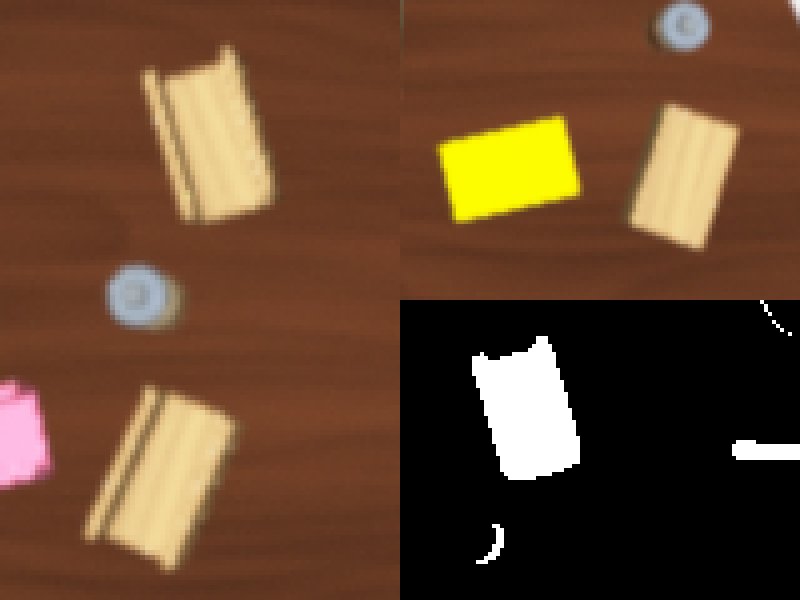

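The crop confirms that both channels on the left are open side up, the wooden one on the right is closed, and the pink and yellow ones are decoys. The measured footprints (about 120x75 mm at mid-height, including parallax) match the given sizes. Cradle: centre about (0.511, 0.0155), yaw about -2°. Next I'll move the near riser to the right slot.

```bash
cat >> h.py <<'E'
CR=np.array([.511,.0155]); CY=-2.0
def off(c,yaw,x,y):
    a=np.radians(yaw); return np.array(c)+[np.cos(a)*x-np.sin(a)*y,np.sin(a)*x+np.cos(a)*y]
def rot(p,yaw):
    """tool-down orientation for a riser yaw, half turn chosen for the smaller last joint"""
    best=None
    for k in (0,180):
        o=[180,0,(yaw+k+180)%360-180]; q=robot.ik(list(p),o)
        if q is not None and (best is None or abs(q[5])<best[0]): best=(abs(q[5]),o,k)
    return best[1],best[2]
def say(t):
    s=robot.observe(); print(t,"t=%.1f"%s["time"],s["tool_pos"].round(4),"w=%.4f"%s["gripper_width"],"F",s["ft_force"].round(1))
    return s
def pick(c,yaw,y,w,tipz):
    p=off(c,yaw,0,y); o,k=rot([*p,.2],yaw)
    robot.move_pose([*p,.2],o); robot.set_gripper(w)
    say("above"); hit=robot.line_to([*p,tipz+robot.tip_reach],vel=.12,guard=8); s=say(f"down hit={hit}")
    if hit: return None
    robot.set_gripper(0 if w<.05 else .06); s=say("gripped"); z=s["tool_pos"][2]
    robot.line_to([*p,.25],vel=.12); say("lifted"); return z,k
def carry(y,k,z,rise):
    p=off(CR,CY,0,y); o=[180,0,(CY+k+180)%360-180]
    robot.move_pose([*p,.25],o); say("over")
    robot.line_to([*p,z+rise+.012],vel=.12); s=say("near")
E
python3 - <<'E'
from h import *
f=cv2.imread("pics/side0.png"); m=wood(f)
for c,y in (((.3727,.3127),-21.1),((.6174,.2894),18.6),((.3703,-.3246),-18.3)):
    P=[[*off(c,y,sx*.055,sy*.033),z] for sx in(-1,1) for sy in(-1,1) for z in(0,.044)]
    q=proj("side",P); a,b=q.min(0),q.max(0); i=np.round([a-6,b+6]).astype(int).ravel()
    ys,xs=np.nonzero(m[i[1]:i[3],i[0]:i[2]]); print("pred",a.round(),b.round(),"seen",xs.min()+i[0],ys.min()+i[1],xs.max()+i[0],ys.max()+i[1])
g=pick((.3727,.3127),-21.1,-.029,.034,.016); print(g)
open("g.txt","w").write(repr(g))
if g: carry(-.065,g[1],g[0],.008)
for n in("side","top"): cv2.imwrite(f"pics/{n}1.png",robot.grab_frame(n))
cv2.imwrite("pics/c2.png",np.hstack([cv2.resize(cv2.imread("pics/side1.png")[100:300,120:320],(400,400)),cv2.resize(cv2.imread("pics/top1.png")[120:280,160:320],(400,400))]))
E
```

```text
pred [150. 144.] [188. 167.] seen 149 144 187 167
pred [224. 132.] [262. 162.] seen 218 126 261 162
pred [184. 279.] [237. 315.] seen 178 273 242 313
above t=1.8 [0.3622 0.2857 0.2   ] w=0.0342 F [0.  0.9 0.2]
down hit=False t=2.8 [0.3627 0.2858 0.0894] w=0.0341 F [ 0.6 -0.1  0.7]
gripped t=3.2 [0.3628 0.2858 0.0895] w=0.0069 F [ 0.3 -0.7  6.7]
lifted t=4.7 [0.362  0.2855 0.2492] w=0.0069 F [ 0.1 -0.5 -1.6]
(np.float64(0.08947720523741998), 180)
over t=6.0 [ 0.5086 -0.0486  0.2499] w=0.0071 F [-0.2  1.2 -1.4]
near t=7.4 [ 0.5093 -0.0496  0.1104] w=0.0070 F [-0.7  0.4 -1.6]
```

View pics/c2.png

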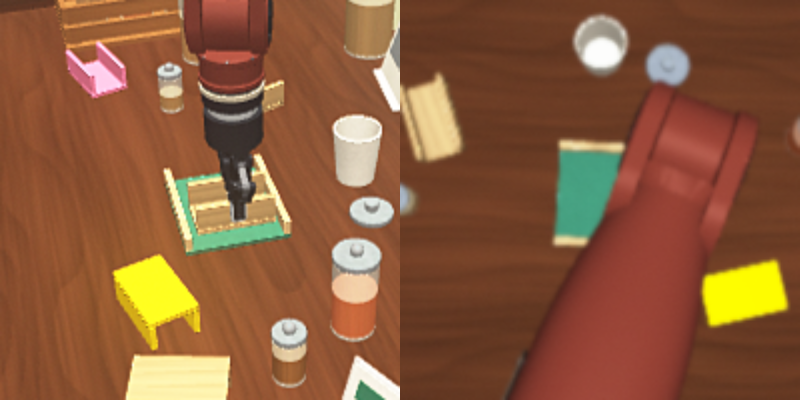

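The side crop shows the riser held level between the cheeks, at about (240,205), just above the board. I'll set it down, then do the second one.

```bash
cat >> h.py <<'E'
def setdown(z,w,depth=.003):
    p=robot.observe()["tool_pos"]
    hit=robot.line_to([p[0],p[1],z-depth],vel=.03,guard=5); say(f"set hit={hit}")
    robot.pause(.1); robot.set_gripper(w); say("released")
    robot.line_to([p[0],p[1],.25],vel=.15)
E
python3 - <<'E'
from h import *
z=.0895; setdown(z+.008,.03)
g=pick((.6174,.2894),18.6,.029,.034,.016)
if g:
    carry(.065,g[1],g[0],.008); cv2.imwrite("pics/side2.png",robot.grab_frame("side"))
    setdown(g[0]+.008,.03)
    robot.move_pose([.3703,-.3246,.25],rot([.3703,-.3246,.25],-18.3)[0]); say("away")
    for n in("side","top"): cv2.imwrite(f"pics/{n}3.png",robot.grab_frame(n))
    cv2.imwrite("pics/c3.png",np.hstack([cv2.resize(cv2.imread("pics/side3.png")[150:250,170:290],(480,400)),cv2.resize(cv2.imread("pics/top3.png")[160:240,200:280],(320,400))]))
E
```

```text
set hit=True t=7.9 [ 0.5092 -0.0497  0.0975] w=0.0066 F [-1.   0.5  4.6]
released t=8.3 [ 0.5086 -0.0495  0.0967] w=0.0297 F [-1.3  0.6  0.5]
above t=11.2 [0.6086 0.3158 0.2005] w=0.0341 F [-0.1 -0.8  0.3]
down hit=False t=12.2 [0.6088 0.3171 0.0897] w=0.0338 F [ 0.4 -0.1  0.1]
gripped t=12.6 [0.6087 0.3171 0.0897] w=0.0068 F [0.4 0.4 5.3]
lifted t=14.1 [0.6078 0.3168 0.2489] w=0.0068 F [-0.4 -0.1 -0.7]
over t=15.1 [0.5137 0.081  0.2502] w=0.0066 F [ 0.7  0.9 -1.4]
near t=16.4 [0.5138 0.0804 0.1106] w=0.0072 F [ 0.1  0.2 -1.7]
set hit=True t=16.9 [0.5139 0.0804 0.0977] w=0.0070 F [-1.  -0.2  5. ]
released t=17.3 [0.5133 0.0805 0.097 ] w=0.0299 F [-0.3 -0.9 -0.9]
away t=20.1 [ 0.3708 -0.324   0.25  ] w=0.0298 F [ 0.5 -0.1 -0.4]
```

View pics/c3.png

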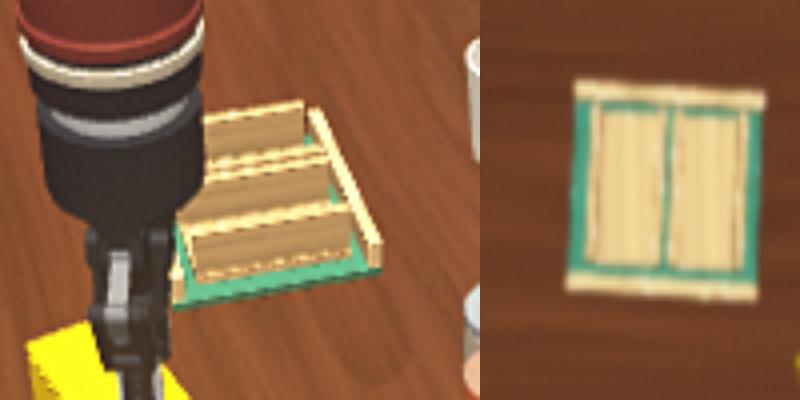

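Both risers lie flat side by side, with a narrow green gap between them at crop (667,185). Now I'll measure them, pick up riser_top across its flanges, and hover over them.

```bash
python3 - <<'E'
from h import *
f=cv2.imread("pics/top3.png")
g=cv2.inRange(cv2.cvtColor(f,cv2.COLOR_BGR2HSV),(60,60,40),(95,255,200)); u=wood(f)
u[:,:200]=0;u[:,280:]=0;u[:165]=0;u[240:]=0
for b in blobs(u,60): print(b.mean(0).round(),rect("top",b,.045))
g=pick((.3703,-.3246),-18.3,0,.085,.018); print(g)
if g:
    carry(0,g[1],g[0]+.03,.016); 
    for n in("side","top"): cv2.imwrite(f"pics/{n}4.png",robot.grab_frame(n))
    cv2.imwrite("pics/c4.png",cv2.resize(cv2.imread("pics/side4.png")[100:250,150:300],(600,600)))
E
```

```text
[245. 218.] (array([0.4376, 0.0184]), 169.4, 13.1, 88.0)
[236. 197.] (array([0.5119, 0.0515]), 110.4, 63.8, 1.0)
[252. 188.] (array([0.5205, 0.0156]), 171.9, 131.0, 88.0)
above t=21.1 [ 0.3703 -0.3247  0.2002] w=0.0852 F [ 0.1 -1.  -0. ]
down hit=False t=22.1 [ 0.3706 -0.325   0.0914] w=0.0848 F [-0.4  0.7  0.8]
gripped t=22.4 [ 0.3708 -0.3252  0.0918] w=0.0646 F [-0.8  0.3  6.6]
lifted t=23.9 [ 0.3701 -0.3243  0.2491] w=0.0648 F [ 0.4 -0.  -1.2]
(np.float64(0.09181193878723679), 180)
over t=25.3 [0.511  0.0146 0.2499] w=0.0646 F [-0.3 -1.  -0.2]
near t=26.3 [0.5115 0.0153 0.1506] w=0.0645 F [-0.6 -0.6 -1.4]
```

View pics/c4.png

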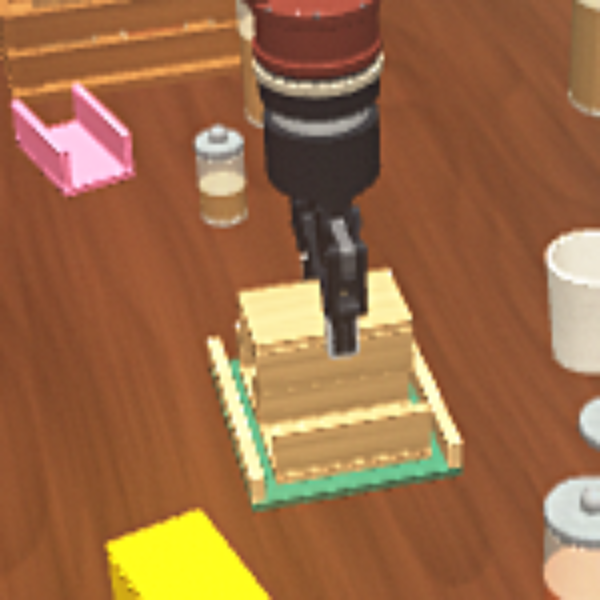

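riser_top is level and centred over the two inner flanges. I'll lower it guarded and release with a small opening.

```bash
python3 - <<'E'
from h import *
p=robot.observe()["tool_pos"]; zt=.0918+.016
hit=robot.line_to([.511,.0155,zt+.005],vel=.05,guard=6); say(f"stage hit={hit}")
if not hit:
    hit=robot.line_to([.511,.0155,zt-.003],vel=.02,guard=6); s=say(f"home hit={hit} want {zt:.4f}")
    if abs(s["tool_pos"][2]-zt)<.004:
        robot.pause(.1); robot.set_gripper(.074); say("released")
        robot.line_to([.511,.0155,.25],vel=.12); robot.move_pose([.37,-.33,.3],rot([.37,-.33,.3],-18)[0]); say("away")
for n in("side","top"): cv2.imwrite(f"pics/{n}5.png",robot.grab_frame(n))
f=cv2.imread("pics/top5.png"); d=cv2.absdiff(f,cv2.imread("pics/top0.png")).max(2)
cv2.imwrite("pics/c5.png",np.hstack([cv2.resize(cv2.imread("pics/side5.png")[150:250,180:280],(400,400)),cv2.resize(f[160:240,200:280],(400,400))]))
u=wood(f)
print([(b.mean(0).round(),rect("top",b,.06)) for b in blobs(u,60) if 200<b.mean(0)[0]<280 and 165<b.mean(0)[1]<240])
E
```

```text
stage hit=False t=27.3 [0.5112 0.0155 0.1131] w=0.0649 F [-0.4 -0.4 -0. ]
home hit=True want 0.1078 t=27.6 [0.5113 0.0154 0.1078] w=0.0648 F [-1.   0.2  5.8]
released t=28.0 [0.5108 0.0155 0.1069] w=0.0738 F [ 0.1  0.8 -0.1]
away t=30.7 [ 0.3705 -0.3293  0.2998] w=0.0740 F [0.1 0.1 0.4]
[(array([245., 218.]), (array([0.4377, 0.0183]), 167.4, 13.8, 87.8)), (array([245., 190.]), (array([0.5185, 0.0155]), 169.8, 130.3, 88.1))]
```

View pics/c5.png

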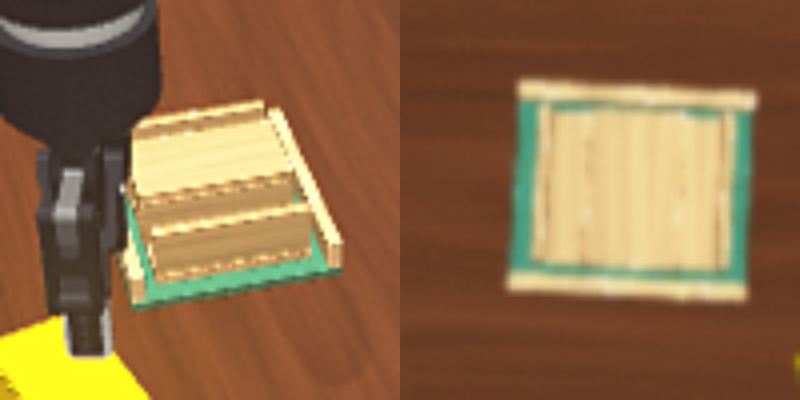

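View pics/top5.png

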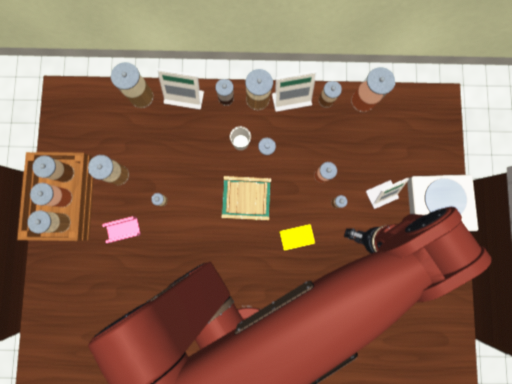

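The stack is home: contact came at exactly the expected height, 0.1078 m. Its top is level, and the bystanders are where they were in the first picture. Handing in.

```bash
python3 -c "
from plant import robot
robot.job_done(); print(robot.observe()['time'])"
```

```text
the job is handed in; nothing more can be done
the job is handed in; nothing more can be done
```

The stack is packed in the cradle and I handed the job in at about 31 s of the 72 s allowed; no verdict is reported.

**What I did:** I carried the two open-up wooden risers by their outer flanges and set them side by side between the cheeks. I then lowered the third, gripped across its flanges, so that one flange sits in each channel. All three were set down under a force guard and released.

**Last checks:**
- **Heights:** every set-down made contact within 1 mm of the expected height. For the third riser this was 0.1078 m, exactly as calculated for fully home.
- **Alignment:** the final pictures show the stack level and parallel with the cradle, with a narrow gap between the lower risers. The gripper is clear of everything.
- **Other objects:** by eye, the bystanders and the pink and yellow look-alikes are where they were in the first picture. I did not measure this.

**Check that gave nothing:** colour masking could not measure the third riser's position, because its wood merged with a cheek and the neighbouring risers. The same happened with the right-hand lower riser. Both positions rest on where the gripper released them and on the pictures.

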